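Fetch the tube rack from behind the reagent bottles

TASK

The yellow microtube rack stands behind the three amber reagent containers in the grey tray: first move all three containers out of the way into the steel tray, then fetch the rack and set it centred and lengthways on the blue bench pad, and then put each container back on the very spot in the grey tray that it came from. Keep the containers and the rack upright, set them down rather than drop them, and leave the timer and the dropper bottle where they are.

Things in the scene. Friction and masses are not known exactly. Their poses are not given: they have to be found in the camera images.
- tall_bottle: The tallest container: round amber bottle, body 62 mm across up to 88 mm, sloping shoulder, narrow neck, white round screw cap 47 mm across from 117 to 145 mm above its underside (145 mm high in all), about 0.25 to 0.5 kg. Easily held by the cap from above. Starts on a spot of the grey tray. Loose. Origin: centre of the underside, z up.
- square_bottle: The square container: amber bottle with a 58 x 58 mm square body up to 78 mm, short neck, white round screw cap 40 mm across from 96 to 120 mm above its underside (120 mm high in all), about 0.2 to 0.4 kg. Easily held by the cap from above. Starts on a spot of the grey tray. Its turn about the vertical does not matter. Loose. Origin: centre of the underside, z up.
- jar: The squat container: round wide-mouth amber jar 62 mm across, white lid 61 mm across from 78 to 100 mm above its underside (100 mm high in all), about 0.2 to 0.4 kg. Easily held by the lid from above. Starts on a spot of the grey tray. Loose. Origin: centre of the underside, z up.
- tube_rack: Yellow microtube rack with a few closed white microtubes in its holes (they do not come out), 58 mm (its x) by 204 mm (its y), 45 mm high, tube lids to 50 mm; 0.13 to 0.23 kg. Held across its 58 mm width near its middle. In the grey tray at tray x = +28 mm, y = 0, its axes along the tray's, 8 mm behind the containers, too close for a finger. Loose. Origin: centre of the underside, z up.
- reagent_tray: Grey shallow reagent tray, fixed for the episode, outer 170 mm (x) by 264 mm (y), rim 15 mm high, walls 3 mm, floor 3 mm above its origin. Three dark flush non-slip discs of 68 mm mark the container spots, at tray x = -40 mm and y = -84, 0 and +84 mm; which container is on which spot changes. Origin: centre of the underside, x towards the side with the rack, z up.
- steel_tray: Empty shallow stainless tray, fixed for the episode, outer 240 mm (x) by 190 mm (y), rim 20 mm high, walls 3 mm, floor 3 mm above its origin; to the left or the right of the grey tray. It holds all three containers if they are spread out, for example at tray (x, y) = (-58, -35), (+58, -35) and (0, +42) mm. Origin: centre of the underside, z up.
- bench_pad: Blue bench pad, fixed, 280 mm (x) by 160 mm (y), 2 mm thick, on the other side of the grey tray from the steel tray. The rack's long side (its y) goes along the pad's long side (its x), either way round, in the middle. Origin: centre of the underside, z up.
- timer: Bystander: flat white bench timer, 60 x 66 mm, 18 mm thick, loose on the bench close in front of the grey tray (nearer the robot). Not to be moved. Origin: centre of the underside.
- dropper: Bystander: small white dropper bottle with a black nozzle, 29 mm across, 76 mm high, loose on the bench close in front of the grey tray (nearer the robot). Not to be moved. Origin: centre of the underside.
Mind the look-alikes: they are no part of the job. There is more than one size of the tube_rack; the one meant has the size given above.

How it is judged:
On the way, in this order (a step that is already met when the one before it is completed fails the run):
1. all three containers stand upright and released in the steel tray, the rack still in its place (x of tall_bottle in the frame of steel_tray between -0.092 and 0.092 m and y of tall_bottle in the frame of steel_tray between -0.067 and 0.067 m and z of each of tall_bottle, square_bottle, jar in the frame of steel_tray below 0.009 m and angle between each of tall_bottle, square_bottle, jar's own z axis and vertical below 0.1 rad and linear speed of each of tall_bottle, square_bottle, jar below 0.03 m/s and contact force between the fingers and tall_bottle below 0.1 N and x of square_bottle in the frame of steel_tray between -0.092 and 0.092 m and y of square_bottle in the frame of steel_tray between -0.067 and 0.067 m and contact force between the fingers and square_bottle below 0.1 N and x of jar in the frame of steel_tray between -0.092 and 0.092 m and y of jar in the frame of steel_tray between -0.067 and 0.067 m and contact force between the fingers and jar below 0.1 N and distance of tube_rack from where it was at the start of the episode below 0.025 m), for 0.2 s.
2. the tube rack stands released on the blue pad, centred and lengthways (x of tube_rack in the frame of bench_pad between -0.03 and 0.03 m and y of tube_rack in the frame of bench_pad between -0.025 and 0.025 m and z of tube_rack in the frame of bench_pad below 0.008 m and angle between the y axis of tube_rack and the x axis of bench_pad, either way round below 0.2 rad and angle between tube_rack's own z axis and vertical below 0.1 rad and linear speed of tube_rack below 0.03 m/s and contact force between the fingers and tube_rack below 0.1 N), for 0.2 s.
At the end, for the whole second after the job is handed in: The rack stands upright on the blue pad, its centre within 30 mm along and 25 mm across of the pad's centre and its long side within 0.2 rad of the pad's; each container stands upright in the grey tray within 15 mm of where it stood at the start; all released and at rest (all of step 2 and distance of each of tall_bottle, square_bottle, jar from where it was at the start of the episode below 0.015 m and angle between each of tall_bottle, square_bottle, jar's own z axis and vertical below 0.1 rad and linear speed of each of tall_bottle, square_bottle, jar below 0.03 m/s and contact force between the fingers and tall_bottle below 0.1 N and contact force between the fingers and square_bottle below 0.1 N and contact force between the fingers and jar below 0.1 N); the robot touches nothing.
It fails at once if a container is tipped more than 0.6 rad (angle between any of tall_bottle, square_bottle, jar's own z axis and vertical above 0.6 rad).
It fails at once if the tube rack is tipped more than 0.5 rad (angle between tube_rack's own z axis and vertical above 0.5 rad).
It fails at once if a container or the rack is dropped (falls faster than 0.7 m/s unheld, some 25 mm) ((linear speed of tall_bottle above 0.7 m/s and contact force between the fingers and tall_bottle below 0.5 N) or (linear speed of square_bottle above 0.7 m/s and contact force between the fingers and square_bottle below 0.5 N) or (linear speed of jar above 0.7 m/s and contact force between the fingers and jar below 0.5 N) or (linear speed of tube_rack above 0.7 m/s and contact force between the fingers and tube_rack below 0.5 N)).
It fails at once if the timer or the dropper bottle is moved more than 30 mm (distance of any of timer, dropper from where it was at the start of the episode above 0.03 m).
It also fails if it takes over 141 s, if anything falls off the work surface, if the arm or the gripper's body presses on something with over 40 N, if the wrist force passes 120 N, or if a joint passes its speed limit or range.

ROBOT

A 6-joint arm with a two-finger parallel gripper is mounted at the origin on the work surface. World frame = base frame: x ahead of the robot, y to its left, z up, the work surface at z = 0. Lengths are in m, angles in rad, forces in N, time in s.
With the tool pointing down it reaches from about 0.3 to 0.85 m from the base axis. Payload 5.4 kg.
Tool frame: the origin (TCP) lies at the very end of the fingers, on their centre line; the grasp point (between the pads) lies pinch_z behind it (pinch_z is the distance from the TCP to the grasp point, in m); z points along the fingers, y is the line along which they close (so a half turn about z gives the same grasp; the last joint's range is limited). The gripper opens to 85 mm and grips with 20 to 120 N. Pads are 22 mm wide; open, the fingers measure 114 mm over their backs; the gripper's body (76 mm by 85 mm) begins 54 mm behind the grasp point. The pads swing forward as they close: fully open they stand 13 mm farther back than shut.
Start: joints at [-0.21, 0.158, 1.597, -0, 1.386, -0.21], TCP at [0.575, -0, 0.231] pointing down, gripper open.
Joint ranges: [-2.91, 2.91], [-0.94, 2.29], [0.18, 2.7], [-1.29, 4.43], [0.17, 2.64], [-3, 3]. Speed limits (rad/s): [2.57, 2.57, 3.14, 3.14, 3.14, 3.14].

INTERFACE

Orientations are given as a unit quaternion [w, x, y, z].
In Python, from cell import * gives the robot as it stands. The module is installed in compiled form; this text tells all that it offers. Calls block until the motion is done:
- reach(position, orientation): joint-space move of the TCP to a pose.
- movel(position, ori=None, rate=0.15): straight line of the TCP; ori=None keeps the orientation; rate is the mean speed in m/s.
- goto_joints(angles): joint-space move.
- move_gripper(opening, force=None): finger opening in m; force is the grip in N (None keeps the last); returns when the fingers have stopped.
- sleep(seconds).
- ik(position, orientation): joint angles nearest the present ones, or None.
- read_camera(name): name is "scene" or "side" or "wrist"; returns the picture (384x512x3 uint8, red, green, blue); there is no depth.
- camera_model(name): a dict with "fov_y" (degrees; the focal length in pixels is half the picture's height over the tangent of half this angle, whatever the lens; pixels are square), "cx", "cy" (the principal point, pixels), "rvec" (rotation vector, rad) and "tvec" (3), from world to camera coordinates, as OpenCV has them. Camera axes: x right, y down, z forward; pixel columns grow to the right and rows downward; lengths in m; the calibration is good to about 2 mm. A picture is of the moment at which its call begins: read the wrist's pose just before it. camera_model takes no time and is no camera call; for the wrist camera it gives the pose at the moment of the call.
A pose or a line that the arm cannot do raises Unreachable and nothing moves.
- job_done(): hands the job in; it is judged then, once.
Readings, each from a call of its own:
- read_t(): time.
- read_q(): joint angles.
- read_joint_vel(): joint speeds.
- read_effort(): joint torques, N m.
- read_tcp_pos(): TCP position.
- read_ee_rot(): TCP orientation.
- read_wrist_force(): force on the tool from outside, world axes, zero at the start.
- read_moment(): the same for the moment, N m.
- read_grip_width(): finger opening in m.
- read_finger_force(): force on a finger pad.
Only numpy, scipy, OpenCV 4.12 (cv2) and the standard library are available. Lean on these libraries where they do the work, as an engineer would, in place of code of your own. Each camera call takes 0.05 s, during which the arm holds its last target. There are 200 camera calls.

## Working session

There is one attempt and no reset: what is moved stays moved. The work goes in short steps, each a Python script; the robot and the scene stay as the last script left them, time stands still between calls to the robot, and variables do not carry over. Pictures are saved under pics/ and viewed, at most 14 in all, crops included, and the job is handed in when it is done.

```bash
mkdir -p pics
python3 - <<'E'
from cell import *
import cv2, numpy as np
for n in ("scene","side","wrist"):
    im=read_camera(n); cv2.imwrite(f"pics/{n}0.png",im[...,::-1]); print(n,camera_model(n))
print(read_t(), read_tcp_pos(), read_ee_rot(), read_grip_width())
try: print(pinch_z)
except Exception as e: print(e)
E
```

```text
scene {'fov_y': 49.5734793713369, 'cx': 259.9195277310954, 'cy': 190.90706942837073, 'rvec': array([ 1.08130734,  2.23493187, -1.18090989]), 'tvec': array([ 0.26179394, -0.18188753,  1.39729496])}
side {'fov_y': 44.854173471657575, 'cx': 253.925811539513, 'cy': 196.8975442703452, 'rvec': array([ 2.02663672, -0.77723176,  0.41853867]), 'tvec': array([-0.335078  ,  0.22057884,  1.17146065])}
wrist {'fov_y': 67.69029690474858, 'cx': 256.77229887716476, 'cy': 193.26626449245416, 'rvec': array([-2.88065921e+00, -6.65740963e-04,  1.42752809e-03]), 'tvec': array([-0.5735955 , -0.03343817,  0.37770164])}
0.15 [5.74538792e-01 8.34407700e-05 2.30530278e-01] [-6.19860451e-04  7.07096281e-01  7.07116900e-01 -3.92708358e-04] 0.08526862082554656
0.0187
```

View pics/scene0.png

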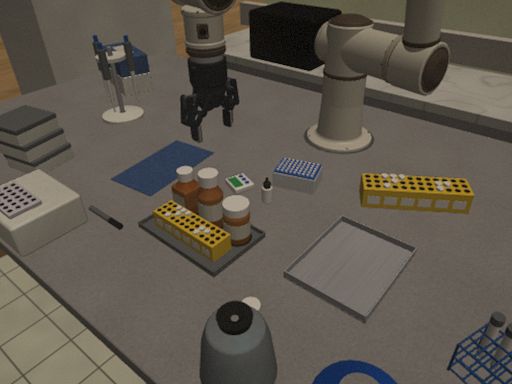

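View pics/side0.png

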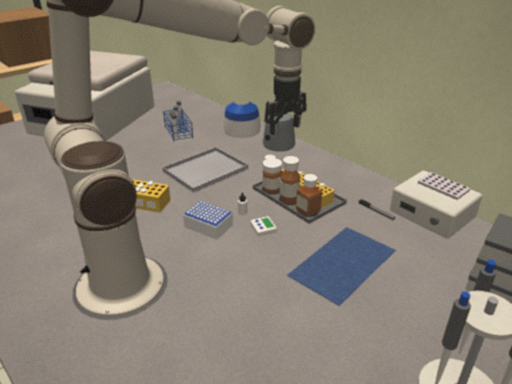

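View pics/wrist0.png

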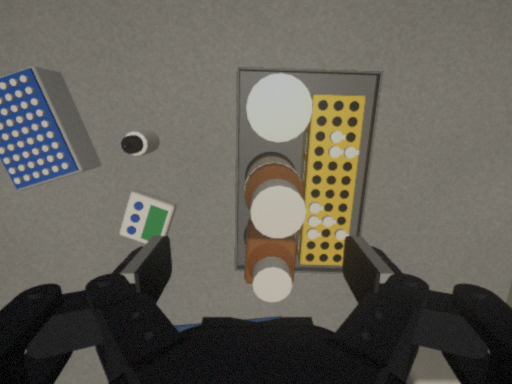

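The wrist view (right = +x, up = +y) shows the jar at (279,108), the tall bottle at (277,209), the square bottle at (272,280), and the rack to their right. The scene and side views show the steel tray at +y, the pad at -y, and the larger look-alike rack near the base. Next I'll measure them.

```bash
cat > h.py <<'E'
from cell import *
import cv2, numpy as np
def ray(uv,z,m):
    f=192/np.tan(np.radians(m["fov_y"]/2)); R=cv2.Rodrigues(m["rvec"])[0]; c=-R.T@m["tvec"]
    uv=np.atleast_2d(np.asarray(uv,float)); d=np.c_[(uv[:,0]-m["cx"])/f,(uv[:,1]-m["cy"])/f,np.ones(len(uv))]@R
    return c+d*((z-c[2])/d[:,2])[:,None]
def proj(p,m):
    f=192/np.tan(np.radians(m["fov_y"]/2)); K=np.array([[f,0,m["cx"]],[0,f,m["cy"]],[0,0,1.]])
    return cv2.projectPoints(np.atleast_2d(p).astype(float),m["rvec"],m["tvec"],K,None)[0][:,0]
def rect(mask,z,m):
    cs=cv2.findContours(mask.astype(np.uint8),cv2.RETR_EXTERNAL,cv2.CHAIN_APPROX_NONE)[0]
    c=max(cs,key=cv2.contourArea)[:,0]
    w=ray(c,z,m)[:,:2]*1000
    return cv2.minAreaRect(w.astype(np.float32))
E
python3 - <<'E'
from h import *
np.set_printoptions(precision=4,suppress=True)
I={n:cv2.imread(f"pics/{n}0.png") for n in("scene","side","wrist")}
M={n:camera_model(n) for n in I}
for n in("scene","side"):
    h=cv2.cvtColor(I[n],cv2.COLOR_BGR2HSV); k=cv2.inRange(h,(100,90,40),(125,255,150))
    if n=="scene": k[:,230:]=0; k[:130]=0
    else: k[:220]=0; k[:,410:]=0
    print("pad",n,rect(k,.002,M[n]))
print("steel scene",ray([(345,219),(415,252),(362,311),(287,266)],.02,M["scene"])[:,:2])
print("steel side",ray([(206,150),(247,166),(201,187),(163,168)],.02,M["side"])[:,:2])
w=I["wrist"];m=M["wrist"];h=cv2.cvtColor(w,cv2.COLOR_BGR2HSV)
k=cv2.inRange(h,(20,150,120),(32,255,255)); k=cv2.morphologyEx(k,cv2.MORPH_CLOSE,np.ones((17,17)))
print("rack",rect(k,.048,m))
print("tray",ray([(239,69),(380,73),(237,268)],.015,m)[:,:2])
g=cv2.cvtColor(w,cv2.COLOR_BGR2GRAY); f=192/np.tan(np.radians(m["fov_y"]/2)); cz=(-cv2.Rodrigues(m["rvec"])[0].T@m["tvec"])[2]
for nm,uv,z,r in(("jar",(279,108),.103,.0305),("tall",(277,209),.148,.0235),("sq",(272,280),.123,.02)):
    rp=f*r/(cz-z); x0,y0=uv; s=50; c=g[y0-s:y0+s,x0-s:x0+s]
    cc=cv2.HoughCircles(c,cv2.HOUGH_GRADIENT_ALT,1,10,param1=150,param2=.5,minRadius=int(rp*.85),maxRadius=int(rp*1.2))
    print(nm,rp,None if cc is None else cc[0]+[x0-s,y0-s,0], None if cc is None else ray(cc[0][:1,:2]+[x0-s,y0-s],z,m))
    if cc is not None: cv2.circle(w,(int(cc[0][0][0]+x0-s),int(cc[0][0][1]+y0-s)),int(cc[0][0][2]),(255,0,0),1)
cv2.imwrite("pics/w1.png",cv2.resize(w[40:320,180:420],None,fx=2,fy=2))
E
```

```text
pad scene ((480.60235595703125, -321.5130615234375), (275.897216796875, 155.94924926757812), 6.051109790802002)
pad side ((479.0985107421875, -320.91680908203125), (272.6716003417969, 154.58132934570312), 5.87732458114624)
steel scene [[0.3988 0.2483]
 [0.4073 0.4251]
 [0.6222 0.4093]
 [0.6131 0.2304]]
steel side [[0.5844 0.4214]
 [0.6167 0.2234]
 [0.4113 0.2177]
 [0.3885 0.4115]]
rack ((658.4999389648438, -12.873085021972656), (201.46099853515625, 56.99003219604492), 88.29116821289062)
tray [[ 0.553   0.1189]
 [ 0.7169  0.1146]
 [ 0.5462 -0.1379]]
jar 32.34936290031444 [[278.     108.      34.0316]] [[0.5929 0.073  0.103 ]]
tall 29.911021550215644 [[279.    210.     29.094]] [[ 0.5921 -0.009   0.148 ]]
sq 22.91005551703262 [[272.     280.      21.8854]] [[ 0.5887 -0.0897  0.123 ]]
```

View pics/w1.png

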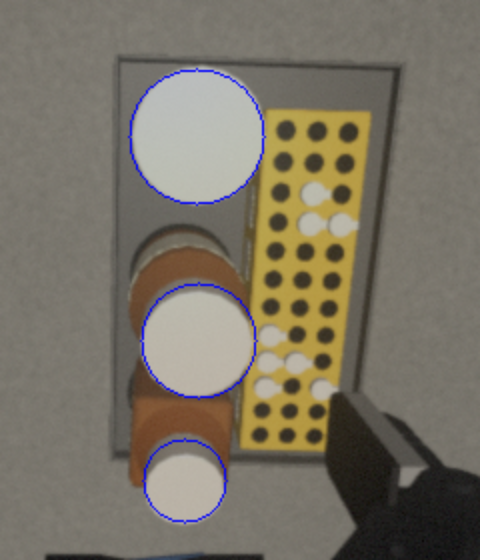

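Hough circles on the three caps fit well. One wrist look over the steel tray will fix its pose before I move anything.

Run:
```python
from h import *
q=[0,.70711,.70711,0]
reach([.505,.35,.33],q)
m=camera_model("wrist"); im=read_camera("wrist"); cv2.imwrite("pics/w2.png",im[...,::-1])
np.save("m2.npy",m); print(read_t(),read_tcp_pos())
```

```text
1.5833 [0.50551803 0.34875597 0.32933046]
```

View pics/w2.png

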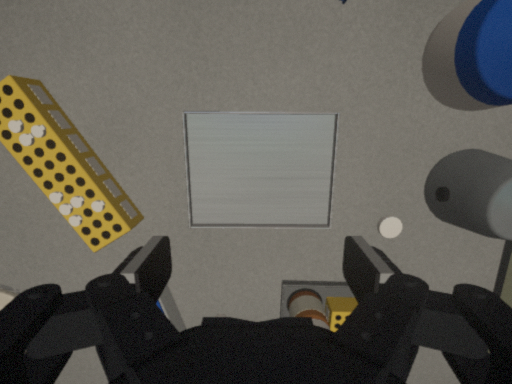

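The steel tray is fully visible, with corners near (184,112), (337,112), (330,228) and (190,228). I'll cast those and move the jar first.

```bash
cat >> h.py <<'E'
Q=[0,.70711,.70711,0]; PZ=.0187
SRC={"jar":(.5929,.073,.097,.061),"tall":(.592,-.009,.134,.047),"sq":(.5887,-.0897,.111,.040)}
def carry(nm,a,b,lift=.1):
    """take container by the cap at a (x,y), set it down at b (x,y)"""
    _,_,gz,w=SRC[nm]; z=gz-PZ; up=z+lift
    move_gripper(.085 if w>.05 else .07)
    reach([*a,up],Q); movel([*a,z],rate=.12)
    move_gripper(w-.02,45); print(nm,"grip",read_grip_width(),read_finger_force(),read_tcp_pos())
    movel([*a,up],rate=.15)
    print(" lifted",read_grip_width(),read_wrist_force())
    movel([*b,up],rate=.2); movel([*b,z+.015],rate=.15); movel([*b,z+.0005],rate=.03)
    print(" down",read_wrist_force())
    move_gripper(min(w+.02,.085)); movel([*b,up],rate=.15); print(" t",read_t())
E
python3 - <<'E'
from h import *
m=np.load("m2.npy",allow_pickle=True).item()
c=ray([(184.5,111.5),(337,111.5),(330,228),(190,228)],.02,m)[:,:2]; print(c,c.mean(0))
r=cv2.minAreaRect((c*1000).astype(np.float32)); print(r)
cen=np.array(r[0])/1000
b=cen+[0,.042]; print(b); np.save("cen.npy",cen)
carry("jar",SRC["jar"][:2],b)
im=read_camera("wrist"); cv2.imwrite("pics/w3.png",im[...,::-1])
E
```

```text
[[0.39506359 0.42169882]
 [0.62643437 0.42145716]
 [0.62815296 0.23231003]
 [0.3917802  0.23252789]] [0.51035778 0.32699848]
((510.0538330078125, 327.005859375), (189.1738739013672, 236.37286376953125), 89.94718933105469)
[0.51005383 0.36900586]
jar grip 0.059418847223143355 48.853468894958496 [0.59400548 0.07292399 0.07971039]
 lifted 0.05965897757849662 [ 0.05725117  1.17859864 -3.40839964]
 down [-2.88887606 -1.36695232  4.99790066]
 t 9.3917
```

View pics/w3.png

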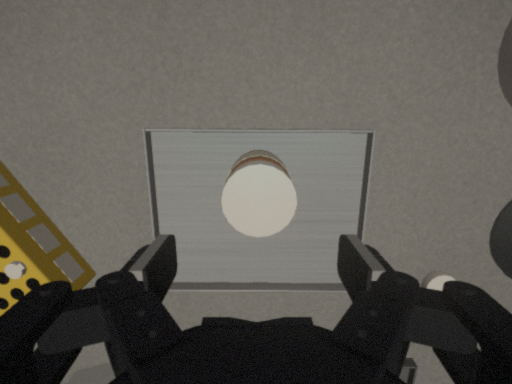

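The jar stands upright in the steel tray, its lid at (259,200). Next are the other two, then a look at the rack.

Run:
```python
from h import *
cen=np.load("cen.npy")
carry("tall",SRC["tall"][:2],cen+[-.058,-.035])
carry("sq",SRC["sq"][:2],cen+[.058,-.035])
a=read_camera("scene")
reach([.655,.0,.22],Q)
m=camera_model("wrist"); b=read_camera("wrist"); np.save("m4.npy",m)
cv2.imwrite("pics/w4.png",b[...,::-1]);cv2.imwrite("pics/w4s.png",cv2.resize(a[120:330,120:440,::-1],None,fx=2.4,fy=2.4)); print(read_t())
h=cv2.cvtColor(b,cv2.COLOR_RGB2HSV);k=cv2.inRange(h,(18,140,90),(34,255,255)); k=cv2.morphologyEx(k,cv2.MORPH_CLOSE,np.ones((17,17)));print(rect(k,.048,m))
```

```text
tall grip 0.0457363518795375 46.34635090827942 [ 0.59267306 -0.00914745  0.1165988 ]
 lifted 0.04599386033572948 [-0.22689043 -0.22339496 -4.96335289]
 down [-4.27610736 -0.91342357  4.24532335]
 t 17.6083
sq grip 0.038655749854358684 45.941954255104065 [ 0.58952234 -0.09003216  0.09345276]
 lifted 0.03876674072964587 [-0.59410426 -0.15519726 -2.95045966]
 down [-2.84009893 -0.76111797  5.31029104]
 t 26.075
27.3417
((659.072998046875, -12.899284362792969), (201.73484802246094, 56.747501373291016), 88.28199768066406)
```

View pics/w4s.png

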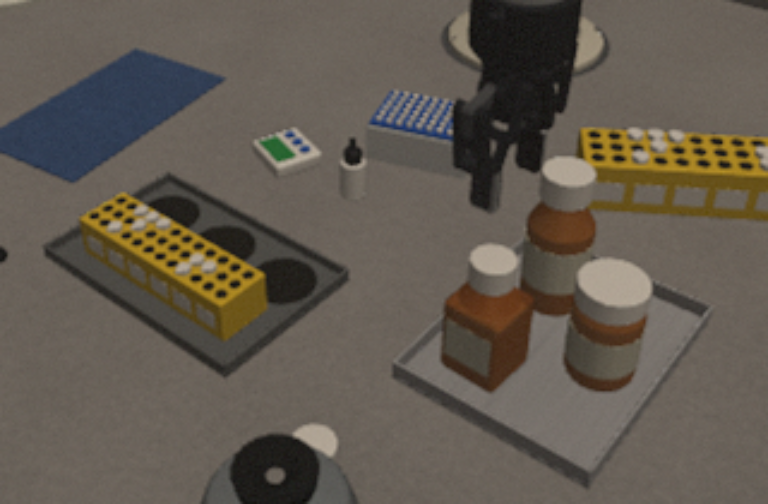

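View pics/w4.png

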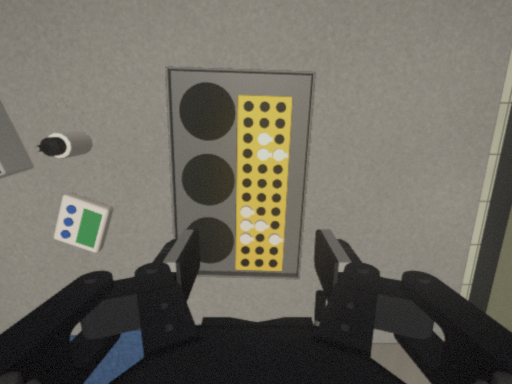

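All three stand upright in the steel tray, and the rack has not moved, at (0.659,-0.013) with yaw -1.7°. Now the rack.

```bash
cat >> h.py <<'E'
from scipy.spatial.transform import Rotation as Rot
def yawq(d):
    q=(Rot.from_euler("z",d,degrees=True)*Rot.from_quat([.70711,.70711,0,0])).as_quat(); return [q[3],q[0],q[1],q[2]]
E
python3 - <<'E'
from h import *
a=[.659,-.013]; b=[.480,-.321]; z=.036-PZ; up=z+.12
qa=yawq(-1.7)
for d in (-84,96):
    j=ik([*b,up],yawq(d)); print(d,None if j is None else np.round(j,2))
qb=yawq(-84)
move_gripper(.074); reach([*a,up],qa); movel([*a,z],rate=.1)
print(read_wrist_force(),read_t())
move_gripper(.04,45); print(read_grip_width(),read_finger_force(),read_tcp_pos())
movel([*a,up],rate=.12); print("lift",read_grip_width(),read_wrist_force(),read_moment())
reach([*b,up],qb); print(read_tcp_pos(),read_t())
movel([*b,z+.014],rate=.12); movel([*b,z-.0005],rate=.03); print(read_wrist_force(),read_tcp_pos(),read_grip_width())
im=read_camera("side"); cv2.imwrite("pics/w5.png",cv2.resize(im[150:330,180:440,::-1],None,fx=3,fy=3)); print(read_t())
E
```

```text
-84 [-0.8   0.25  1.68 -0.    1.21  0.67]
96 [-0.8   0.25  1.68 -0.    1.21 -2.47]
[ 0.7192845  -0.32916077  0.11541819] 29.4167
0.05701535446193591 49.97174620628357 [ 0.65985703 -0.01318247  0.01840679]
lift 0.057191126481995855 [ 0.74007767  0.61222879 -1.62285264] [0.04975366 0.01408072 0.02652414]
[ 0.48056198 -0.32028803  0.13720074] 32.1833
[-1.93647061  1.20096136  5.57022715] [ 0.4798761  -0.32085757  0.01725398] 0.057186951138725794
33.9
```

View pics/w5.png

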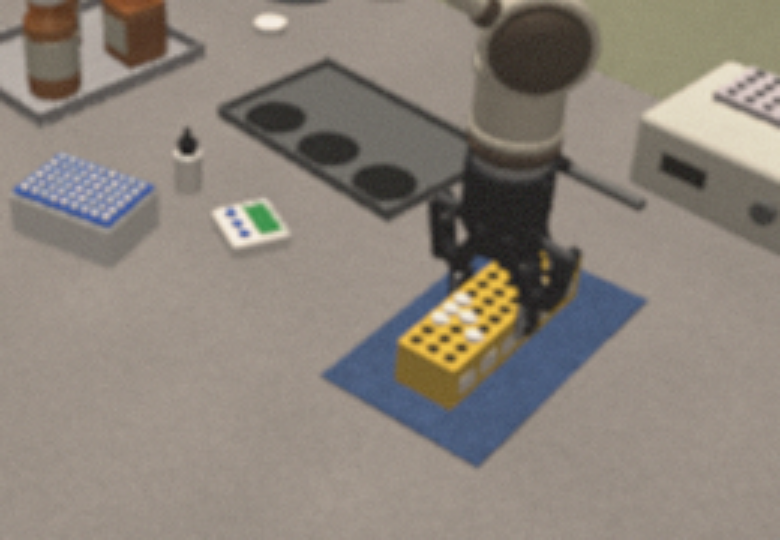

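The rack sits lengthways in the middle of the pad. I'll release it, then put the containers back.

Run:
```python
from h import *
cen=np.load("cen.npy")
move_gripper(.075); movel([.480,-.321,.2],rate=.15)
m=camera_model("scene"); im=read_camera("scene")
sleep(.3)
carry("sq",cen+[.058,-.035],SRC["sq"][:2])
carry("tall",cen+[-.058,-.035],SRC["tall"][:2])
carry("jar",cen+[0,.042],SRC["jar"][:2])
reach([.574,0,.2305+.05],Q)
m=camera_model("wrist"); w=read_camera("wrist"); s=read_camera("side")
cv2.imwrite("pics/w6.png",w[...,::-1]); cv2.imwrite("pics/s6.png",s[...,::-1]); print(read_t())
g=cv2.cvtColor(w,cv2.COLOR_RGB2GRAY); f=192/np.tan(np.radians(m["fov_y"]/2)); cz=(-cv2.Rodrigues(m["rvec"])[0].T@m["tvec"])[2]
for nm,zt,r in(("jar",.103,.0305),("tall",.148,.0235),("sq",.123,.02)):
    uv=proj([*SRC[nm][:2],zt],m)[0]; x0,y0=uv.astype(int); s_=45; rp=f*r/(cz-zt); y1=max(y0-s_,0)
    cc=cv2.HoughCircles(np.ascontiguousarray(g[y1:y0+s_,x0-s_:x0+s_]),cv2.HOUGH_GRADIENT_ALT,1,10,param1=150,param2=.5,minRadius=int(rp*.85),maxRadius=int(rp*1.2))
    print(nm,uv,None if cc is None else (ray(cc[0][:1,:2]+[x0-s_,y1],zt,m),SRC[nm][:2]))
ms=camera_model("side");h=cv2.cvtColor(s,cv2.COLOR_RGB2HSV);k=cv2.inRange(h,(18,120,80),(34,255,255));k[:235]=0;k[:,:280]=0
print("rack~",rect(cv2.morphologyEx(k,cv2.MORPH_CLOSE,np.ones((9,9))),.047,ms))
```

```text
sq grip 0.03903647465972609 45.52210092544556 [0.56863214 0.29223258 0.09344999]
 lifted 0.038524909274771764 [ 0.27289796  0.34734894 -2.95633664]
 down [-3.55479901  0.62563596  5.6476755 ]
 t 45.1333
tall grip 0.045755330674790005 45.98835110664368 [0.45263107 0.29234116 0.11651488]
 lifted 0.04630245313253282 [ 0.60322707 -0.79415355 -4.94423224]
 down [-3.49494133  1.0547628   4.35038226]
 t 53.35
jar grip 0.05935381961566294 49.68965291976929 [0.51105794 0.36949101 0.07970008]
 lifted 0.05979244129266546 [ 0.184273   -0.05772264 -3.9042045 ]
 down [-3.53118947 -0.8873375   4.39687646]
 t 61.4667
62.1417
jar [275.55729108 109.24673688] (array([[0.59336915, 0.07325299, 0.103     ]]), (0.5929, 0.073))
tall [276.12908315 194.24869842] (array([[ 0.59090946, -0.01080115,  0.148     ]]), (0.592, -0.009))
sq [270.65949434 256.40836947] (array([[ 0.58800935, -0.09552442,  0.123     ]]), (0.5887, -0.0897))
rack~ ((460.3675537109375, -332.66119384765625), (240.1912841796875, 78.13912963867188), 6.013862133026123)
```

View pics/s6.png

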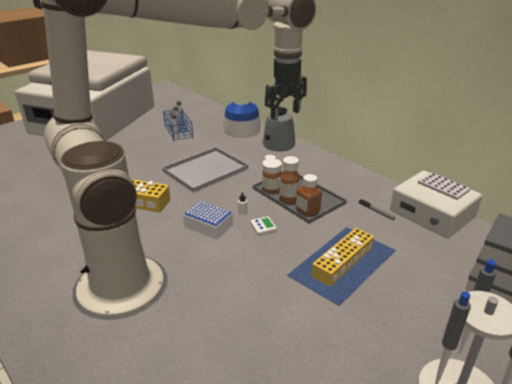

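View pics/w6.png

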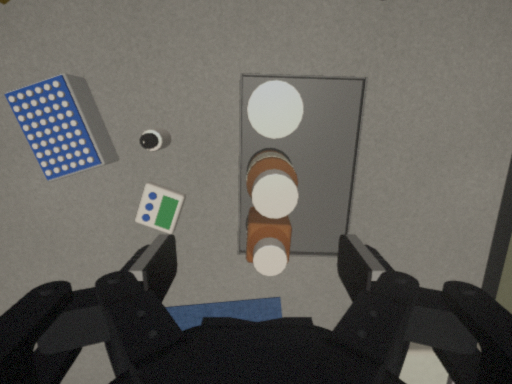

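The containers are back on their spots and the rack is centred on the pad. The timer and dropper show no movement. Handing in.

```bash
python3 -c "
from cell import *
print(job_done(), read_t())"
```

```text
the job is handed in; nothing more can be done
the job is handed in; nothing more can be done
```

The job is handed in at about 62 s of the allowed 141 s, with no verdict returned: the last pictures show the rack lengthways in the middle of the blue pad, all three containers upright on their original grey-tray spots, and no visible movement of the timer or dropper.

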